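Strip the worn felt wheel from the left-hand polishing spindle

ROBOT

A 6-joint arm with a two-finger parallel gripper is mounted at the origin on the work surface. World frame = base frame: x ahead of the robot, y to its left, z up, the work surface at z = 0. Lengths are in mm, angles in rad, forces in N, time in s.
With the tool pointing down it reaches from about 350 to 875 mm from the base axis. Payload 4.2 kg.
Tool frame: the origin (TCP) lies midway between the tips of the shut fingers; the grasp point (between the pads) lies arm.grip_depth behind it (arm.grip_depth is the distance from the TCP to the grasp point, in mm); z points along the fingers, y is the direction in which the jaws open and shut (so a half turn about z gives the same grasp; the last joint's range is limited). The gripper opens to 85 mm and grips with 20 to 120 N. Pads are 22 mm wide; open, the fingers measure 114 mm over their backs; the gripper's body (76 mm by 85 mm) begins 54 mm behind the grasp point. The pads swing forward as they close: fully open they stand 13 mm farther back than shut.
Start: joints at [-0.957, 0.385, 0.008, 0, -1.194, -0.259], TCP at [217.141, -586.045, 231.312] pointing down, gripper open.
Joint ranges: [-3.14, 3.14], [-1.21, 2.06], [-1.07, 1.41], [-3.16, 2.05], [-2.99, -0.16], [-3.1, 3.1]. Speed limits (rad/s): [2.79, 2.79, 3.14, 3.14, 3.14, 3.14].

INTERFACE

Orientations are given as a unit quaternion [x, y, z, w].
In Python, from bench import arm gives the robot as it stands.
- The arm moves only by the tool play_rows, never from a script. Its argument "motion" is one flat list of numbers, 7 for each row, row after row: the opening in per cent of the stroke, from 0 (shut) to 100 (fully open), then the shift along the world's x, y, z in cm, then the turn, a rotation vector about the world's x, y, z in degrees. A call has 1 to 5 rows; each row is the pose to reach, as a shift and turn from the pose commanded when the call began; what a row does not reach only later rows make up. A row lasts 1/8 s, in which the tool goes at most 62.5 mm and 10.7 degrees, less where a joint would pass 70% of its speed; a pose out of reach is approached as far as the arm can. A call with a gripper value outside its range is refused whole. The fingers move at their own pace and stop on an object; the grip force is fixed at half the most. Time passes only in rows, so rows that repeat a pose let the fingers close. It gives the time, the measured TCP pose, the force and the opening at its end, in the units of the state.
- arm.read_state(): the state, without advancing time (a new reading comes with each control period).
- arm.get_image(name): name is "side" or "top"; returns (picture, depth): 400x640x3 uint8, red, green, blue; 400x640 float32, mm along the optical axis (not along the pixel's ray), 0 where there is no reading.
- arm.camera_info(name): a dict with "fovy" (degrees; the focal length in pixels is half the picture's height over the tangent of half this angle, whatever the lens; pixels are square), "cx", "cy" (the principal point, pixels), "R" (3x3) and "t" (3): a world point X has camera coordinates R X + t. Camera axes: x right, y down, z forward; pixel columns grow to the right and rows downward; lengths in mm; the calibration is good to about 2 mm. A picture is of the moment at which its call begins. camera_info takes no time and is no camera call.
- arm.job_done(): hands the job in, once; it reports no verdict.
Trained networks look in the newest picture that a camera, given by its name, has taken for a name from the list of things; names that differ only in an ending like _2 or _b are one class to them, and where a whole thing is asked for, a point or a joint stands for the part that bears it (a point fixed in the world has none). Each returns a list of dicts, best first, with "confidence" (0 to 1); they miss things now and then, are a little off and sometimes report something else, mostly with a low value. They report only what shows in the picture. A call takes as long as a camera call.
- arm.outline_of(thing, camera): "mask" (400x640 bool, what is visible of it) and "extent" ([left, top, width, height] in pixels, round what is visible of it).
- arm.place_of(thing, camera): "uv" ([column, row] in pixels: a listed point, or the origin of a listed thing).
The state is a dict: "clock": time; "joints": joint angles; "joint_vel": joint speeds; "joint_efforts": joint torques, N m; "position": TCP position; "ee_rot": TCP orientation; "contact_force": force on the tool from outside, world axes, zero at the start; "wrist_torque": the same for the moment, N m; "gripper_width": finger opening in mm.
Only numpy, scipy, OpenCV 4.12 (cv2) and the standard library are available. Lean on these libraries where they do the work, as an engineer would, in place of code of your own. Each camera call takes 0.05 s, during which the arm holds its last target.

TASK

Of the two polishing motors, take the one with the brass, notched nut: its thread is left-handed, so unscrew the nut by turning it clockwise as seen from above, lift it off and set it down in the white dish. Then lift the worn dark felt wheel off that spindle and lay it flat in the blue tray, beside the old wheel already there. Set both down without dropping them, and leave the other motor's steel nut and everything else on the bench as they are.

Things in the scene. Friction and masses are not known exactly. Their poses are not given: they have to be found in the camera images.
- lh_motor: fixed grey round polishing motor, red ring on top, 132 mm wide, 72 mm tall; origin: centre of its underside, on the axis of its upright spindle. A 36 mm boss rises to the wheel's seat at z = 95 mm; wheel z 95 to 117, nut z 117 to 143; the spindle, 20 mm over its thread, ends at z = 146 mm. A sheet hood on its +x side, -70 to +70 degrees, 66 to 70 mm from the axis, reaches z = 113 mm
- lh_nut: brass hexagonal nut with notched corners, on lh_motor's spindle, 34 mm across flats, 26 mm tall, about 90 g; origin: centre of its underside, z up along its axis; a flat faces its own x axis and every 60 degrees from it
- lh_nut_mid (a point): centre of the brass nut, 13 mm above its underside. Its left-hand thread: turned clockwise from above it climbs 18 mm per turn and, after 2.0 to 2.7 rad in all, lifts straight off (35 mm clears the spindle). About 2 mm of play; it turns easily and stays where it is left. Turned anticlockwise it tightens and jams
- wheel: worn dark grey felt wheel on lh_motor's spindle, 56 mm diameter, 22 mm thick, hole 24 mm, 60 g nominal, free to lift straight up once the nut is off (55 mm to clear the spindle); origin at the centre of its underside, z along its axis
- wheel_mid (a point): centre of the worn wheel, 11 mm above its underside
- rh_motor: the other polishing motor, same shape and sizes with the same hood on its +x side, black ring and white wheel (all fixed); origin at the centre of its underside
- rh_nut (a joint): turn of the steel nut of rh_motor (rad, 0 as built, grows anticlockwise from above); to be left alone
- rh_nut_mid (a point): centre of the steel nut on rh_motor
- dish: round white ceramic dish fixed to the bench, 124 mm across its rim, 22 mm tall, floor about 5 mm up and sides sloping in; origin at the centre of its underside
- tray: blue plastic tray fixed to the bench, 200 mm (its x) by 125 mm (its y), 20 mm tall, walls 4 mm, floor 5 mm up; origin at the centre of its underside. The old wheel lies in its -x half, its +x half is free
- old_wheel: old brown felt wheel lying in the tray, 56 mm diameter, 22 mm thick; origin at the centre of its underside
- polish_bottle: bystander: white plastic bottle, red cap, 44 mm wide, 120 mm tall; origin at its underside
- bur_block: bystander: wooden block 50 x 110 x 35 mm with steel burs standing in it, 70 mm high in all; origin at its underside
- loupe: bystander: black eye loupe, 38 mm wide, 24 mm tall; origin at its underside
- spanner: bystander: steel spanner lying flat; origin at its underside
- solder_block: bystander: brick-red soldering block 55 x 80 x 14 mm; origin at its underside
- bench_brush: bystander: bench brush lying flat; origin at its underside
- file_cup: bystander: aluminium canister, 56 mm wide, 70 mm tall; origin at its underside

How it is judged:
By the outcome, as a careful person would: the job done as asked, in the order asked, and still so for the second after the job is handed in, with the robot touching nothing.
It also fails if it takes over 70 s, if anything falls off the work surface, if the arm or the gripper's body presses on something with over 40 N, if the wrist force passes 120 N, or if a joint passes its speed limit or range.

## Working session

There is one attempt and no reset: what is moved stays moved. The work goes in short steps, Python scripts to look and compute and a tool call to move; the robot and the scene stay as the last step left them, time stands still between calls to the robot, and variables do not carry over. Pictures are saved under pics/ and viewed, and the job is handed in when it is done.

Besides the shell and the picture viewer there is one more tool, called after ">>>" as name(argument=value, ...) on one line, values as JSON. play_rows: Moves the arm, as the interface text tells. Its arguments: {"type":"object","properties":{"motion":{"type":"array","items":{"type":"number"}}},"required":["motion"]}

```bash
ls; mkdir -p pics
python3 - <<'E'
from bench import arm
import cv2
print(arm.read_state()); print(getattr(arm,'grip_depth',None))
for n in("side","top"):
    p,d=arm.get_image(n); cv2.imwrite(f"pics/{n}0.png",p[:,:,::-1]); print(n,arm.camera_info(n))
E
```

```text
pics
{'clock': 0.0, 'joints': array([-9.57361778e-01,  3.85580127e-01,  6.58431552e-03, -4.86361028e-04,
       -1.19401355e+00, -2.58636648e-01]), 'joint_vel': array([ 0.00114197,  0.0014033 ,  0.00055955,  0.00026016, -0.00053798,
       -0.00029617]), 'joint_efforts': array([-1.14730945e-03, -3.92285228e+01,  1.88399237e+01,  4.18601006e+00,
       -4.58726499e-03, -1.42961065e-05]), 'position': array([ 216.94687555, -585.49540479,  230.19300114]), 'ee_rot': array([-1.76381516e-01,  9.84321231e-01,  1.09844546e-03, -2.62462466e-04]), 'contact_force': array([0.45266273, 0.4519389 , 0.327936  ]), 'wrist_torque': array([-0.02724289, -0.0398409 ,  0.01550921]), 'gripper_width': 85.03179983200995}
18.700000000000003
side {'fovy': 50.03029089915681, 'cx': 322.9623556545184, 'cy': 196.6829244447755, 'R': array([[-0.9958397 , -0.08868227, -0.02094608],
       [-0.02855967,  0.52204481, -0.85243977],
       [ 0.08653109, -0.84829515, -0.52240569]]), 't': array([ 546.42564107,   89.16199271, 1154.26154708])}
top {'fovy': 48.28843957531291, 'cx': 312.2397785229758, 'cy': 203.79033518520222, 'R': array([[ 0.01763365, -0.99984332,  0.00154541],
       [-0.98898699, -0.0176693 , -0.14694397],
       [ 0.14694825,  0.00106276, -0.98914361]]), 't': array([ -11.19514715,  582.41584729, 1053.95164735])}
```

View pics/side0.png

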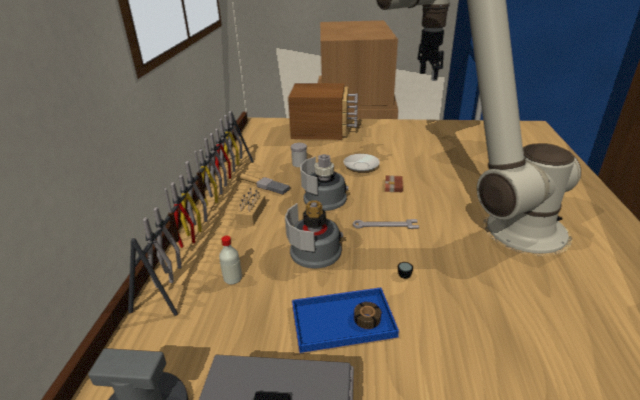

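View pics/top0.png

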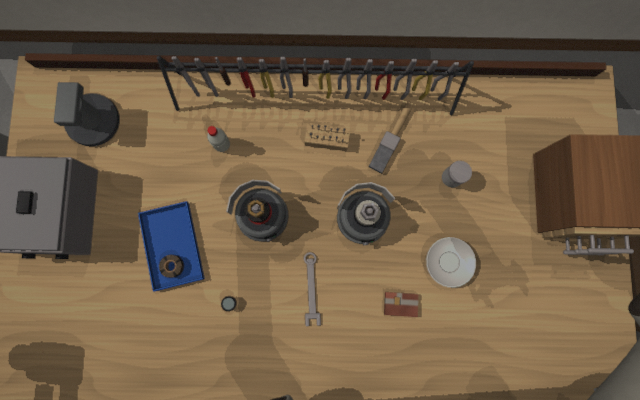

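The side view shows the brass-nut motor near (315,235), with the steel-nut motor behind it near (325,185), the tray near (345,320) and the dish near (361,163). In the top view the brass nut is at (257,208), the steel nut at (369,211), the tray at (172,245) with the old wheel at (171,266), and the dish at (451,262).

```bash
cat > h.py <<'E'
from bench import arm
import numpy as np, cv2
C={n:arm.camera_info(n) for n in("side","top")}
def K(n):
    c=C[n]; f=200/np.tan(np.radians(c['fovy']/2)); return np.array([[f,0,c['cx']],[0,f,c['cy']],[0,0,1]])
def P(n): return K(n)@np.c_[C[n]['R'],C[n]['t']]
def proj(n,X):
    X=np.atleast_2d(X); q=(P(n)@np.c_[X,np.ones(len(X))].T).T; return q[:,:2]/q[:,2:]
def tri(us,ut):
    X=cv2.triangulatePoints(P("side"),P("top"),np.array(us,float).reshape(2,1),np.array(ut,float).reshape(2,1)).ravel(); X=X[:3]/X[3]
    return X, np.linalg.norm(proj("side",X)-us), np.linalg.norm(proj("top",X)-ut)
def onz(n,uv,z):
    c=C[n]; r=c['R'].T@np.linalg.inv(K(n))@[uv[0],uv[1],1]; o=-c['R'].T@c['t']; return o+r*(z-o[2])/r[2]
def cloud(n,d,m):
    v,u=np.nonzero(m&(d>0)); z=d[v,u]; c=C[n]
    Xc=(np.linalg.inv(K(n))@np.c_[u,v,np.ones(len(u))].T)*z
    return (c['R'].T@(Xc-c['t'][:,None])).T
E
python3 - <<'E'
from h import *
np.set_printoptions(precision=1,suppress=True)
for n in("side","top"): arm.get_image(n)
for th in ["lh_nut_mid","lh_nut","wheel_mid","lh_motor","rh_nut_mid","dish","tray","old_wheel"]:
    r={n:arm.place_of(th,n) for n in("side","top")}
    print(th,[[ (np.array(x['uv']),round(x['confidence'],2)) for x in r[n][:2]] for n in r])
    if r['side'] and r['top']: print('   ',*tri(r['side'][0]['uv'],r['top'][0]['uv']))
for n in("side","top"):
    p,d=arm.get_image(n)
    for th in ["lh_nut","wheel","dish","tray","old_wheel","lh_motor","rh_motor"]:
        o=arm.outline_of(th,n)
        if o:
            X=cloud(n,d,o[0]['mask']); print(n,th,round(o[0]['confidence'],2),o[0]['extent'],len(X),np.percentile(X,[2,50,98],axis=0) if len(X) else '')
E
```

```text
lh_nut_mid [[(array([312. , 208.1]), 0.79)], [(array([252.2, 208.4]), 0.68)]]
    [557.9 133.7 135.7] 0.9151223275498551 0.8998340148624481
lh_nut [[(array([314.5, 208.6]), 0.66), (array([316.4, 251.8]), 0.24)], [(array([257.6, 211.5]), 0.55)]]
    [552.8 122.5 127. ] 1.1549498436362882 1.1441900998997085
wheel_mid [[(array([314.3, 215.7]), 0.48)], [(array([259.5, 210.5]), 0.48)]]
    [556.1 120.7 105.4] 0.32848698914460095 0.32047791565592804
lh_motor [[(array([317.3, 252. ]), 0.87)], [(array([309.5, 288.6]), 0.67), (array([260.2, 211.9]), 0.56)]]
    [482.6  10.6 -93.2] 28.839321590343182 41.385187117993695
rh_nut_mid [[(array([322.2, 158.7]), 0.67)], [(array([371.2, 212.5]), 0.51)]]
    [ 555.8 -133.8  133. ] 1.476064122823232 1.7841255508354252
dish [[(array([362.5, 167.1]), 0.71), (array([316.5, 221.3]), 0.15)], [(array([449.2, 262.9]), 0.57), (array([255.9, 211.4]), 0.44)]]
    [ 443.6 -347.5   -2.4] 0.5202038865624918 0.6579181893820265
tray [[(array([343.8, 323.5]), 0.58), (array([251.4, 212.7]), 0.58)], [(array([176.4, 245.1]), 0.97)]]
    [476.2 344.6 -16.6] 1.1150021002421
[... 968 characters left out ...]
.1 145.5]]
top wheel 0.76 [244.9, 195.3, 22.7, 27.6] 264 [[529.9  98.3  96.2]
 [550.5 119.6 116.2]
 [584.4 152.5 120.7]]
top dish 0.75 [425.4, 237.5, 49.1, 49.4] 1948 [[ 393.7 -399.5    2.2]
 [ 448.  -348.1   13. ]
 [ 503.  -289.9   23.9]]
top tray 0.92 [140.3, 198.6, 64.9, 92.0] 3731 [[377.5 278.8  -0.7]
 [484.5 354.2   4. ]
 [575.4 423.7  21.2]]
top old_wheel 0.86 [161.7, 256.1, 22.8, 20.6] 436 [[401.  317.2   2.1]
 [427.3 343.4  24.7]
 [452.3 370.8  29.2]]
top lh_motor 0.75 [228.2, 178.2, 59.1, 59.6] 2320 [[497.8  65.6  -0.4]
 [558.9 122.8  71.8]
 [625.6 192.1 133. ]]
top rh_motor 0.79 [338.3, 181.4, 59.9, 61.8] 2573 [[ 495.1 -182.6    9.9]
 [ 553.8 -122.6   73.2]
 [ 622.7  -68.7  143.5]]
```

Run:
```python
from h import *
p,d=arm.get_image("top"); cv2.imwrite("pics/t1.png",cv2.resize(p[165:260,210:310,::-1],None,fx=6,fy=6,interpolation=cv2.INTER_CUBIC))
p,d=arm.get_image("side"); cv2.imwrite("pics/s1.png",cv2.resize(p[190:270,270:360,::-1],None,fx=7,fy=7,interpolation=cv2.INTER_CUBIC))
```

```text
(no output)
```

View pics/t1.png

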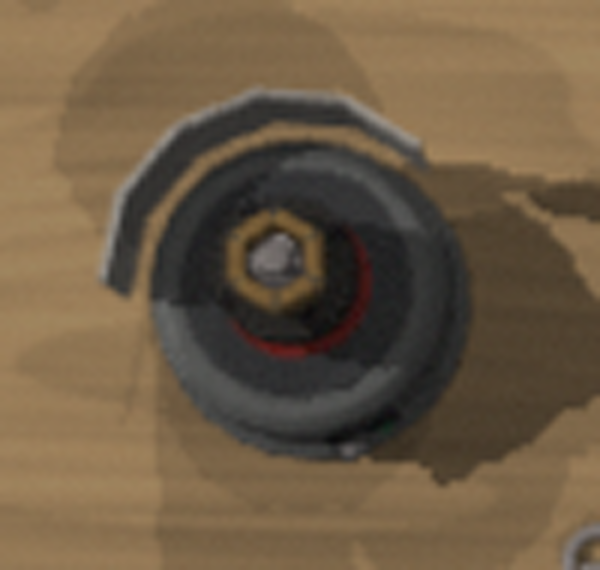

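View pics/s1.png

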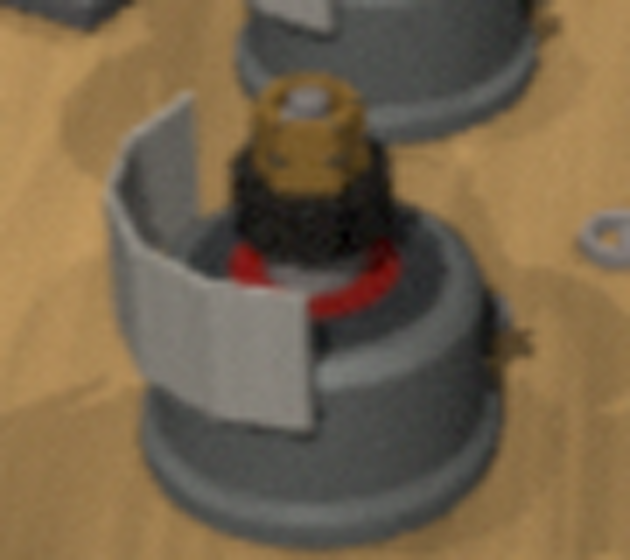

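Run:
```python
from h import *
np.set_printoptions(precision=1,suppress=True)
def near(X,c,r): return X[np.hypot(X[:,0]-c[0],X[:,1]-c[1])<r]
al=np.ones((400,640),bool)
D={}
for n in("side","top"):
    p,d=arm.get_image(n); X=cloud(n,d,al); D[n]=X
    for nm,c in(("LH",(557,124)),("RH",(556,-128))):
        Y=near(X,c,60); T=Y[(Y[:,2]>139)]; 
        print(n,nm,"nut top",len(T),"bbox mid",(T[:,:2].max(0)+T[:,:2].min(0))/2,"mean",T.mean(0),"size",np.ptp(T,axis=0))
    print(n,"table z", np.median(near(X,(500,0),30)[:,2]))
    # motor shoulder ring circle z 60-76
    for nm,c in(("LH",(557,124)),("RH",(556,-128))):
        Y=near(X,c,90)
        S=Y[(Y[:,2]>20)&(Y[:,2]<50)]
        A=np.c_[2*S[:,:2],np.ones(len(S))]; s=np.linalg.lstsq(A,(S[:,:2]**2).sum(1),rcond=None)[0]
        print(n,nm,"body circle",s[:2],np.sqrt(s[2]+s[0]**2+s[1]**2))
        H=Y[(Y[:,2]>95)&(np.hypot(*(Y[:,:2]-[556,125 if nm=="LH" else -128]).T)>55)]
        an=np.degrees(np.arctan2(H[:,1]-(125 if nm=="LH" else -128),H[:,0]-556)); print("  hood",np.percentile(an,[1,50,99]) if len(an) else 0, H[:,2].max())
    # dish rim
    Y=near(X,(445,-347),75); R=Y[(Y[:,2]>18)]; A=np.c_[2*R[:,:2],np.ones(len(R))]; s=np.linalg.lstsq(A,(R[:,:2]**2).sum(1),rcond=None)[0]
    print(n,"dish",s[:2],np.sqrt(s[2]+s[0]**2+s[1]**2),"floor",np.median(near(X,s[:2],15)[:,2]))
    Y=X[(X[:,0]>350)&(X[:,0]<600)&(X[:,1]>260)&(X[:,1]<450)&(X[:,2]>12)]
    W=Y[Y[:,2]<23]; r=cv2.minAreaRect(W[:,:2].astype(np.float32)); print(n,"tray",r)
    O=Y[Y[:,2]>23]; r=cv2.minEnclosingCircle(O[:,:2].astype(np.float32)); print("  oldw",r,np.median(O[:,2]))
```

```text
side LH nut top 111 bbox mid [558.2 129.3] mean [557.5 130.5 143. ] size [38.8 34.6  8.4]
side RH nut top 74 bbox mid [ 555.3 -126.4] mean [ 555.5 -123.3  143.5] size [33.3 38.6 10.7]
side table z 0.797303128548713
side LH body circle [557.7 124.5] 61.8982597270399
  hood [-42.   50.4  93. ] 115.22182092885397
side RH body circle [ 555.7 -130.6] 62.12266357090775
  hood [-60.9  27.2  78.2] 115.68896861501037
side dish [ 449.4 -340.3] 56.55189944754585 floor 6.699989271958613
side tray ((476.5611572265625, 353.1784362792969), (200.2069549560547, 128.22528076171875), 14.8671293258667)
  oldw ((412.90130615234375, 359.6725769042969), 46.66748809814453) 26.14526435924335
top LH nut top 158 bbox mid [557.2 125.6] mean [557.2 125.5 142.9] size [38.6 34.4 11.8]
top RH nut top 141 bbox mid [ 554.8 -128.9] mean [ 555.7 -128.5  143.1] size [34.3 37.9  8.7]
top table z -0.14428542369063493
top LH body circle [548.1 120.4] 53.663203797232995
  hood [-42.7  30.4  92.6] 117.16248341176984
top RH body circle [ 557.3 -136.6] 66.46080637887844
  hood [-62.   -6.5  76.4] 115.67913000902816
top dish [ 448.7 -344.4] 56.795718003337036 floor 4.995028025001256
top tray ((476.4168701171875, 350.0594787597656), (200.19375610351562, 127.14964294433594), 15.222121238708496)
  oldw ((483.0792236328125, 316.39862060546875), 98.70501708984375) 25.673701243339696
```

Run:
```python
from h import *
from scipy.optimize import minimize
S=8
for n,(u0,v0,w,h) in (("top",(236,188,44,44)),("side",(295,190,40,40))):
    p,_=arm.get_image(n); c=cv2.resize(p[v0:v0+h,u0:u0+w],None,fx=S,fy=S,interpolation=cv2.INTER_CUBIC)
    hsv=cv2.cvtColor(c,cv2.COLOR_RGB2HSV)
    m=((hsv[...,0]>8)&(hsv[...,0]<28)&(hsv[...,1]>110)&(hsv[...,2]>55)).astype(np.uint8)
    nl,l,st,ce=cv2.connectedComponentsWithStats(m); 
    X0=proj(n,[557.5,127,142])[0]; i=max(range(1,nl),key=lambda k:st[k,4]-50*np.hypot(*(ce[k]/S+[u0,v0]-X0)))
    m=(l==i).astype(np.uint8); cs,_=cv2.findContours(m,cv2.RETR_EXTERNAL,cv2.CHAIN_APPROX_NONE); m=cv2.drawContours(m*0,cs,-1,1,-1)
    def model(q):
        a=np.radians(q[2]+30+60*np.arange(6)); r=17/np.cos(np.pi/6)
        pts=np.concatenate([np.c_[q[0]+r*np.cos(a),q[1]+r*np.sin(a),np.full(6,z)] for z in(117.,143.)])
        uv=(proj(n,pts)-[u0,v0]+.5)*S
        return cv2.fillConvexPoly(np.zeros_like(m),cv2.convexHull(uv.astype(np.int32).reshape(-1,1,2)),1)
    def cost(q): M=model(q); return 1-(M&m).sum()/(M|m).sum()
    for t0 in (10,20,30,40,50):
        r=min((minimize(cost,[557.5,126,t0],method="Nelder-Mead",options=dict(initial_simplex=np.array([[557.5,126,t0],[561,126,t0],[557,131,t0],[557.5,126,t0+12]]))) for _ in[0]),key=lambda r:r.fun); print(n,r.x,1-r.fun,t0)
    M=model(r.x); v=c[...,::-1].copy(); v[...,1]=np.where(cv2.Canny(M*255,50,100)>0,255,v[...,1]); v[...,2]=np.where(cv2.Canny(m*255,50,100)>0,255,v[...,2]); cv2.imwrite(f"pics/hex_{n}.png",v)
a=cv2.imread("pics/hex_top.png");b=cv2.imread("pics/hex_side.png");cv2.imwrite("pics/hex.png",np.hstack([a[:320],b[:320]]))
```

```text
top [557.66036934 127.20668737  34.35698898] 0.4276553106212425 10
top [557.27606332 126.84030556  37.70162945] 0.426502002670227 20
top [557.73179952 127.21034564  34.39782905] 0.42780784392329796 30
top [557.93676948 127.03280833  35.47888025] 0.4271974352123964 40
top [557.49009098 126.83522665  36.11525291] 0.4294820182501342 50
side [557.52424448 128.18593155  34.84625638] 0.5264416599299381 10
side [557.52474954 128.23961823  35.00186511] 0.5265357010479496 20
side [557.75353267 128.26659003  36.6882015 ] 0.5266377600752916 30
side [557.81786098 128.79154706  32.05320699] 0.5262484856642886 40
side [557.73539329 128.44206054  36.63323652] 0.5265439150594718 50
```

View pics/hex.png

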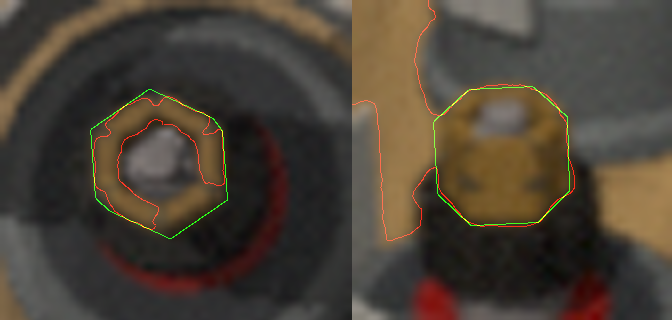

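>>> play_rows(motion=[100,1.7,3.6,0,0,0,8.2,100,3.4,7.2,0,0,0,16.4,100,5.1,10.8,0,0,0,24.6,100,6.8,14.4,0,0,0,32.8,100,8.5,18,0,0,0,41])

```text
clock: 2.72
position: [302.6, -404.9, 231.5]
ee_rot: [-0.512, 0.859, -0.0, 0.0]
contact_force: [0.8, 0.1, 0.2]
gripper_width: 85.1
```

>>> play_rows(motion=[100,1.7,3.6,0,0,0,8.2,100,3.4,7.2,0,0,0,16.4,100,5.1,10.8,0,0,0,24.6,100,6.8,14.4,0,0,0,32.8,100,8.5,18,0,0,0,41])

```text
clock: 3.35
position: [387.6, -224.9, 231.7]
ee_rot: [0.78, -0.625, 0.0, -0.0]
contact_force: [0.5, 0.5, 0.4]
gripper_width: 85.3
```

>>> play_rows(motion=[100,1.7,3.6,0,0,0,8.2,100,3.4,7.2,0,0,0,16.4,100,5.1,10.8,0,0,0,24.6,100,6.8,14.4,0,0,0,32.8,100,8.5,18,0,0,0,41])

```text
clock: 3.98
position: [472.6, -44.8, 231.6]
ee_rot: [0.95, -0.312, 0.0, -0.0]
contact_force: [0.6, -0.1, -0.3]
gripper_width: 85.4
```

>>> play_rows(motion=[100,1.7,3.5,0,0,0,8.2,100,3.4,7,0,0,0,16.4,100,5.1,10.5,0,0,0,24.6,100,6.8,14,0,0,0,32.8,100,8.5,17.4,0,0,0,41])

```text
clock: 4.6
position: [557.6, 129.2, 231.5]
ee_rot: [0.999, 0.04, 0.0, -0.0]
contact_force: [0.4, -0.2, -0.5]
gripper_width: 85.5
```

```bash
cat >> h.py <<'E'
from scipy.spatial.transform import Rotation as Ro
def st():
    s=arm.read_state(); R=Ro.from_quat(s['ee_rot']).as_matrix()
    print("t",round(s['clock'],2),"pos",np.round(s['position'],1),"yaw",round(np.degrees(np.arctan2(R[1,1],R[0,1])),1),"tilt",np.round(R[:2,2]*57.3,2),"j",np.round(s['joints'],2),"F",np.round(s['contact_force'],1),"T",np.round(s['wrist_torque'],2),"w",round(s['gripper_width'],1)); return s
E
python3 - <<'E'
from h import *
st()
for n in("side","top"):
    p,_=arm.get_image(n); cv2.imwrite(f"pics/{n}2.png",p[:,:,::-1])
E
```

```text
t 4.6 pos [557.6 129.2 231.5] yaw -85.4 tilt [0.02 0.  ] j [ 0.51  0.3  -0.12  0.   -1.15  1.14] F [ 0.4 -0.2 -0.5] T [-0.01 -0.01  0.  ] w 85.5
```

Run:
```python
import cv2,numpy as np
a=cv2.imread("pics/side2.png")[110:270,230:430];b=cv2.imread("pics/top2.png")[130:290,170:370]
cv2.imwrite("pics/v2.png",cv2.resize(np.hstack([a,b]),None,fx=2,fy=2,interpolation=cv2.INTER_CUBIC))
```

```text
(no output)
```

View pics/v2.png

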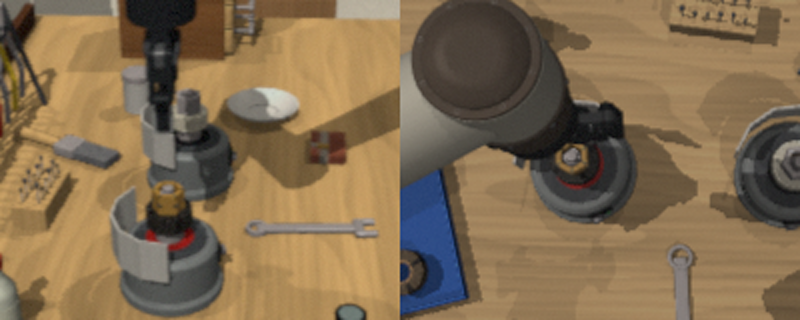

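>>> play_rows(motion=[100,0,-0.1,-3,0,0,0,100,0,-0.15,-6,0,0,0,100,0,-0.15,-8.5,0,0,0,100,0,-0.15,-8.5,0,0,0])

```text
clock: 5.2
position: [555.7, 125.4, 144.5]
ee_rot: [0.999, 0.037, -0.002, 0.001]
contact_force: [0.3, -0.0, 0.6]
gripper_width: 85.5
```

Run:
```python
from h import *
s=st()
def crop(n,u0,v0):
    p,d=arm.get_image(n); p=p.copy()
    y=np.array([np.cos(np.radians(-85.4)),np.sin(np.radians(-85.4)),0]); T=s['position']+[0,0,13]
    for k in(42.5,-42.5,57,-57):
        q=proj(n,T+y*k)[0]; cv2.drawMarker(p,(int(round(q[0])),int(round(q[1]))),(255,0,255) if abs(k)<50 else (0,255,0),0,3)
    q=proj(n,[557.6,127.6,146])[0]; print(n,q)
    return cv2.resize(p[v0:v0+100,u0:u0+100,::-1],None,fx=4,fy=4,interpolation=cv2.INTER_CUBIC)
cv2.imwrite("pics/v3.png",np.hstack([crop("side",265,150),crop("top",210,160)]))
```

```text
t 5.2 pos [555.7 125.4 144.5] yaw -85.7 tilt [-0.25 -0.12] j [ 0.51  0.37 -0.25 -0.   -0.96  1.14] F [ 0.3 -0.   0.6] T [-0.04 -0.04  0.01] w 85.5
side [313.18247884 203.16416004]
top [254.32275486 207.0517439 ]
```

View pics/v3.png

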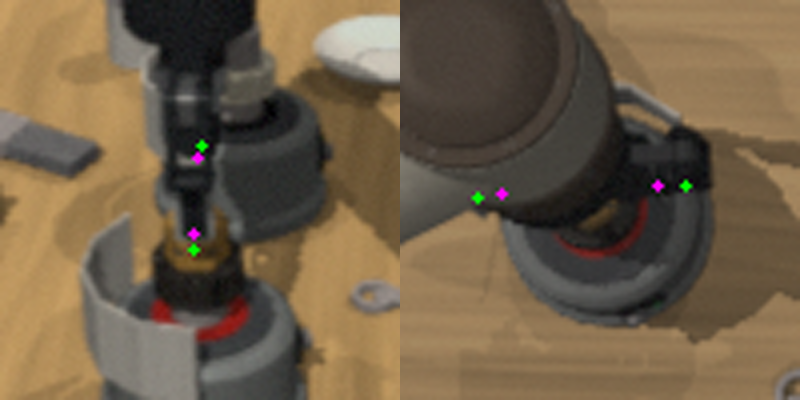

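Run:
```python
from h import *
st(); arm.get_image("top"); st();arm.get_image("top"); st()
```

```text
t 5.3 pos [557.7 126.3 147.3] yaw -85.7 tilt [0.07 0.  ] j [ 0.51  0.37 -0.24  0.   -0.96  1.14] F [-0.6  1.2  0.2] T [ 0.05 -0.01  0.01] w 85.9
t 5.35 pos [557.9 126.5 147.8] yaw -85.7 tilt [0.13 0.04] j [ 0.51  0.37 -0.24  0.   -0.96  1.14] F [-0.5 -0.3 -0.2] T [ 0.05 -0.01  0.03] w 85.4
t 5.4 pos [558.  126.6 147.9] yaw -85.7 tilt [0.15 0.06] j [ 0.51  0.37 -0.24  0.   -0.96  1.14] F [-0.9 -0.  -0. ] T [-0.   -0.04 -0.06] w 84.9
```

>>> play_rows(motion=[100,0,0.1,-1.5,0,0,0,75,0,0.1,-2.7,0,0,0,60,0,0.1,-2.7,0,0,0,52,0,0.1,-2.7,0,0,0,52,0,0.1,-2.7,0,0,0])

```text
clock: 6.02
position: [557.4, 127.6, 119.7]
ee_rot: [0.999, 0.038, 0.0, -0.0]
contact_force: [0.8, 0.3, -0.6]
gripper_width: 44.4
```

Run:
```python
from h import *
s=st()
a=arm.get_image("side")[0][150:250,265:365,::-1];b=arm.get_image("top")[0][160:260,210:310,::-1]; st()
cv2.imwrite("pics/v4.png",cv2.resize(np.hstack([a,b]),None,fx=4,fy=4,interpolation=cv2.INTER_CUBIC))
```

```text
t 6.03 pos [557.4 127.6 119.7] yaw -85.7 tilt [0.04 0.02] j [ 0.51  0.4  -0.28  0.   -0.89  1.14] F [ 0.8  0.3 -0.6] T [0.03 0.01 0.01] w 44.4
t 6.12 pos [557.4 127.6 119.7] yaw -85.7 tilt [0.04 0.02] j [ 0.51  0.4  -0.28  0.   -0.89  1.14] F [-0.3  0.3 -0.9] T [ 0.02 -0.02  0.01] w 44.4
```

View pics/v4.png

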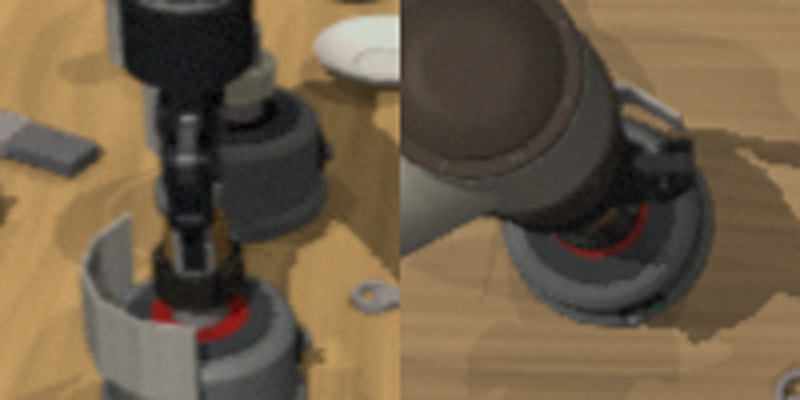

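>>> play_rows(motion=[46,0,0,0,0,0,0,40,0,0,0,0,0,0,30,0,0,0,0,0,0,20,0,0,0,0,0,0])

```text
clock: 6.62
position: [557.4, 127.6, 119.8]
ee_rot: [0.999, 0.038, 0.0, -0.0]
contact_force: [-0.2, -0.4, 2.8]
gripper_width: 32.7
```

Run:
```python
from h import *
st(); arm.get_image("side"); st()
```

```text
t 6.62 pos [557.4 127.6 119.8] yaw -85.7 tilt [0.05 0.01] j [ 0.51  0.4  -0.28  0.   -0.89  1.14] F [-0.2 -0.4  2.8] T [ 0.01  0.19 -0.01] w 32.7
t 6.67 pos [557.4 127.5 119.8] yaw -85.7 tilt [0.05 0.01] j [ 0.51  0.4  -0.28  0.   -0.89  1.14] F [0.4 0.3 3.2] T [-0.    0.19  0.01] w 32.7
```

>>> play_rows(motion=[20,0,0,0.04,0,0,-8,20,0,0,0.08,0,0,-16,20,0,0,0.12,0,0,-24,20,0,0,0.16,0,0,-32,20,0,0,0.2,0,0,-40])

```text
clock: 7.3
position: [556.6, 127.3, 120.6]
ee_rot: [0.951, -0.309, -0.001, 0.0]
contact_force: [-0.2, -0.3, 0.0]
gripper_width: 32.7
```

Run:
```python
from h import *
st(); arm.get_image("side"); st()
```

```text
t 7.3 pos [556.6 127.3 120.6] yaw -126.0 tilt [-0.08 -0.02] j [ 0.51  0.4  -0.28 -0.   -0.9   0.44] F [-0.2 -0.3  0. ] T [-0.03  0.   -0.01] w 32.7
t 7.35 pos [556.7 127.3 120.7] yaw -126.1 tilt [-0.07 -0.01] j [ 0.51  0.4  -0.28 -0.   -0.9   0.43] F [ 0.2  0.1 -0.5] T [0.04 0.05 0.05] w 32.5
```

>>> play_rows(motion=[20,0,0,0.04,0,0,-8,20,0,0,0.09,0,0,-16,20,0,0,0.13,0,0,-24,20,0,0,0.18,0,0,-32,20,0,0,0.22,0,0,-40])

```text
clock: 7.98
position: [556.7, 127.3, 122.8]
ee_rot: [0.789, -0.615, -0.0, 0.0]
contact_force: [-0.2, 0.7, 0.1]
gripper_width: 33.1
```

>>> play_rows(motion=[20,0,0,0.04,0,0,-8,20,0,0,0.08,0,0,-16,20,0,0,0.12,0,0,-24,20,0,0,0.16,0,0,-32,20,0,0,0.2,0,0,-40])

```text
clock: 8.6
position: [556.7, 127.4, 124.9]
ee_rot: [-0.531, 0.847, 0.0, -0.001]
contact_force: [-0.4, 0.1, -0.8]
gripper_width: 32.8
```

Run:
```python
from h import *
st(); a=arm.get_image("side")[0][150:250,265:365,::-1]; st()
b=arm.get_image("top")[0][160:260,210:310,::-1]
cv2.imwrite("pics/v5.png",cv2.resize(np.hstack([a,b]),None,fx=4,fy=4,interpolation=cv2.INTER_CUBIC))
```

```text
t 8.6 pos [556.7 127.4 124.9] yaw 154.2 tilt [-0.07 -0.01] j [ 0.51  0.39 -0.27 -0.   -0.91 -0.96] F [-0.4  0.1 -0.8] T [ 0.02 -0.05  0.03] w 32.8
t 8.65 pos [556.7 127.4 124.9] yaw 154.0 tilt [-0.06 -0.01] j [ 0.51  0.39 -0.27 -0.   -0.91 -0.96] F [ 0.1 -0.5 -0.1] T [ 0.03 -0.01  0.02] w 33.2
```

View pics/v5.png

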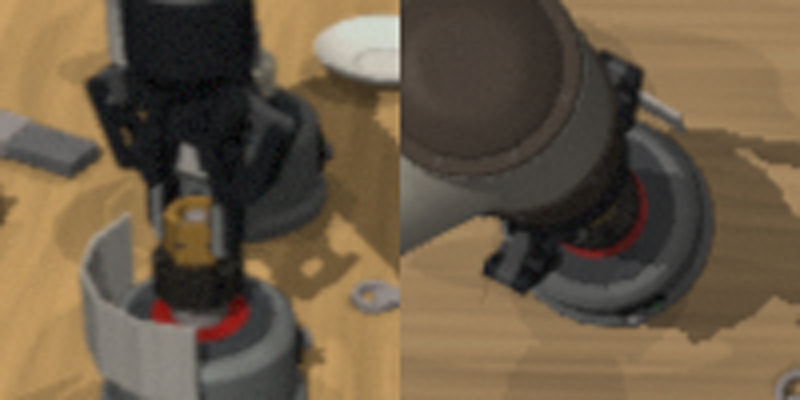

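The side view shows the nut held between the pads at about (313,203). The spindle end now sits lower in it, so it is climbing with no force.

>>> play_rows(motion=[20,0,0,0.05,0,0,-9,20,0,0,0.1,0,0,-18,20,0,0,0.15,0,0,-27,20,0,0,0.2,0,0,-36,20,0,0,0.25,0,0,-45])

```text
clock: 9.32
position: [556.8, 127.4, 127.6]
ee_rot: [-0.167, 0.986, -0.0, -0.0]
contact_force: [0.6, -0.3, -0.5]
gripper_width: 33.1
```

>>> play_rows(motion=[20,0,0,0.1,0,0,-5,20,0,0,0.2,0,0,-5,20,0,0,0.3,0,0,-5,20,0,0,0.4,0,0,-5])

```text
clock: 9.82
position: [557.1, 127.4, 132.0]
ee_rot: [-0.125, 0.992, -0.0, -0.0]
contact_force: [-0.6, -0.3, -0.9]
gripper_width: 32.6
```

Run:
```python
from h import *
st(); a=arm.get_image("side")[0][150:250,265:365,::-1]; st()
b=arm.get_image("top")[0][160:260,210:310,::-1]
cv2.imwrite("pics/v6.png",cv2.resize(np.hstack([a,b]),None,fx=4,fy=4,interpolation=cv2.INTER_CUBIC))
```

```text
t 9.82 pos [557.1 127.4 132. ] yaw 104.4 tilt [-0.01 -0.  ] j [ 0.51  0.39 -0.26 -0.   -0.92 -1.83] F [-0.6 -0.3 -0.9] T [-0.01  0.01  0.01] w 32.6
t 9.88 pos [557.1 127.5 132.2] yaw 104.4 tilt [0. 0.] j [ 0.51  0.39 -0.26 -0.   -0.92 -1.83] F [-0.7 -0.6 -0.5] T [-0.06  0.04 -0.05] w 32.8
```

View pics/v6.png

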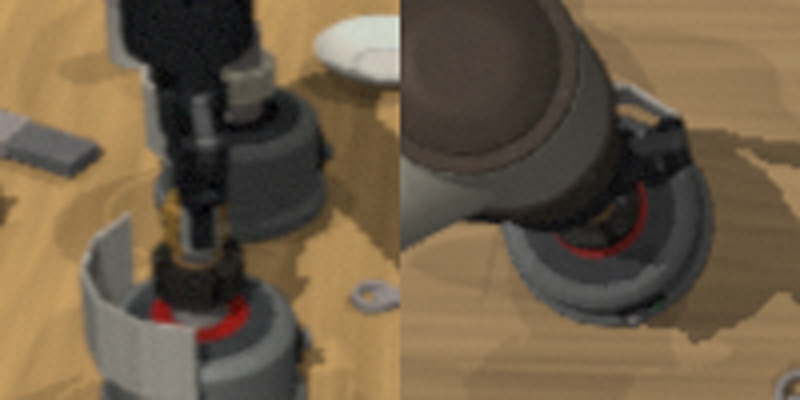

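>>> play_rows(motion=[20,0,0,0.6,0,0,0,20,0,0,1.4,0,0,0,20,0,0,2.4,0,0,0,20,0,0,3.6,0,0,0,20,0,0,5,0,0,0])

```text
clock: 10.55
position: [557.2, 127.5, 183.1]
ee_rot: [-0.125, 0.992, 0.0, 0.0]
contact_force: [-0.2, 0.3, -0.3]
gripper_width: 32.9
```

Run:
```python
from h import *
st(); a=arm.get_image("side")[0][130:250,265:385,::-1]; st()
b=arm.get_image("top")[0][160:280,210:330,::-1]
cv2.imwrite("pics/v7.png",cv2.resize(np.hstack([a,b]),None,fx=3.3,fy=3.3,interpolation=cv2.INTER_CUBIC))
```

```text
t 10.55 pos [557.2 127.5 183.1] yaw 104.3 tilt [0.02 0.01] j [ 0.51  0.33 -0.2   0.   -1.04 -1.83] F [-0.2  0.3 -0.3] T [-0.01 -0.    0.01] w 32.9
t 10.6 pos [558.5 127.9 185.4] yaw 104.4 tilt [0.26 0.08] j [ 0.51  0.33 -0.19  0.   -1.04 -1.83] F [ 0.1 -0.   0.3] T [ 0.07 -0.08 -0.03] w 33.2
```

View pics/v7.png

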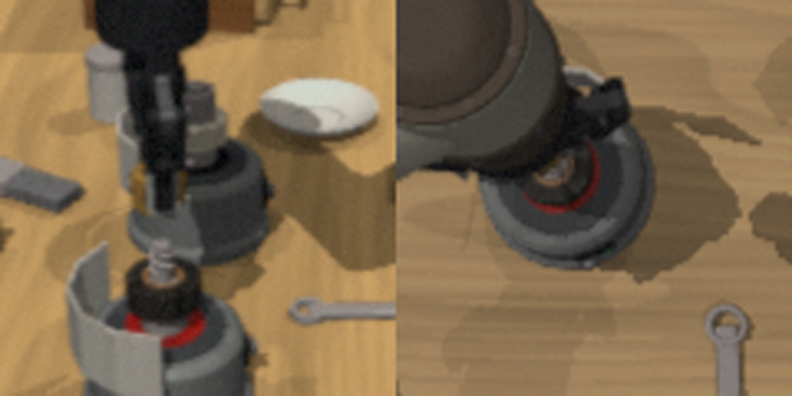

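The nut is off at side view (313,188), and the bare thread and felt wheel remain below it. Next I carry it to the dish.

>>> play_rows(motion=[20,-0.5,-2,2.5,0,0,0,20,-1.7,-7,4,0,0,0,20,-2.9,-12,4.5,0,0,0,20,-4.1,-17,4.5,0,0,0,20,-5.3,-22,4.5,0,0,0])

```text
clock: 11.28
position: [503.4, -93.9, 227.1]
ee_rot: [-0.125, 0.992, 0.0, 0.0]
contact_force: [0.5, 0.7, -0.9]
gripper_width: 32.9
```

>>> play_rows(motion=[20,-1.2,-5.5,0,0,0,0,20,-2.4,-11,0,0,0,0,20,-3.6,-16.5,0,0,0,0,20,-4.8,-21.5,-2,0,0,0,20,-5.6,-25,-5,0,0,0])

```text
clock: 11.9
position: [447.9, -344.8, 177.2]
ee_rot: [-0.124, 0.992, -0.001, 0.001]
contact_force: [1.6, -0.1, -1.7]
gripper_width: 32.5
```

>>> play_rows(motion=[20,0,0,-3,0,0,0,20,0,0,-7,0,0,0,20,0,0,-11,0,0,0,20,0,0,-13,0,0,0])

```text
clock: 12.4
position: [446.6, -342.0, 44.5]
ee_rot: [-0.124, 0.992, 0.001, -0.002]
contact_force: [0.5, 0.5, -0.4]
gripper_width: 32.8
```

Run:
```python
from h import *
st(); a=arm.get_image("side")[0][100:220,290:410,::-1]; st()
b=arm.get_image("top")[0][200:320,390:510,::-1]
st()
cv2.imwrite("pics/v8.png",cv2.resize(np.hstack([a,b]),None,fx=3.3,fy=3.3,interpolation=cv2.INTER_CUBIC))
```

```text
t 12.4 pos [ 446.6 -342.    44.5] yaw 104.3 tilt [-0.22  0.11] j [-0.37  0.49 -0.37 -0.   -0.72 -0.96] F [ 0.5  0.5 -0.4] T [ 0.01 -0.02  0.  ] w 32.8
t 12.45 pos [ 445.6 -341.4   42.6] yaw 104.3 tilt [-0.39  0.2 ] j [-0.37  0.49 -0.37 -0.   -0.72 -0.96] F [-1.  -0.3 -2.3] T [-0.01  0.08  0.06] w 33.0
t 12.5 pos [ 446.2 -341.7   44.3] yaw 104.3 tilt [-0.33  0.15] j [-0.37  0.49 -0.37 -0.   -0.72 -0.96] F [ 0.2  0.2 -0.7] T [-0.02  0.03 -0.01] w 32.8
```

View pics/v8.png

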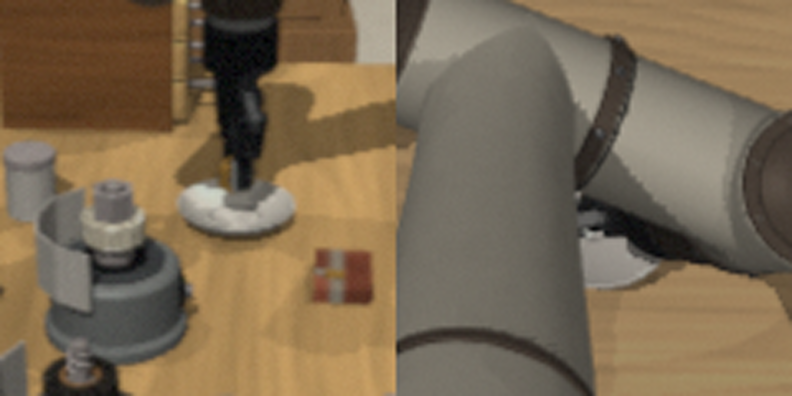

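>>> play_rows(motion=[20,0.2,0,-1,0,0,0,20,0.2,0,-2,0,0,0,20,0.2,0,-2.7,0,0,0,20,0.2,0,-3,0,0,0,20,0.2,0,-3.1,0,0,0])

```text
clock: 13.12
position: [450.2, -342.6, 16.0]
ee_rot: [-0.125, 0.992, -0.0, 0.0]
contact_force: [0.8, 0.5, -0.3]
gripper_width: 32.8
```

Run:
```python
from h import *
for i in range(4): st(); arm.get_image("side")
```

```text
t 13.12 pos [ 450.2 -342.6   16. ] yaw 104.3 tilt [ 0. -0.] j [-0.36  0.53 -0.39  0.   -0.66 -0.96] F [ 0.8  0.5 -0.3] T [-0.01 -0.03 -0.04] w 32.8
t 13.18 pos [ 450.2 -342.6   16. ] yaw 104.3 tilt [ 0.01 -0.  ] j [-0.36  0.53 -0.39  0.   -0.66 -0.96] F [-1.   0.6 -0.9] T [-0.01 -0.02  0.04] w 32.7
t 13.22 pos [ 450.3 -342.6   16.2] yaw 104.3 tilt [ 0.02 -0.01] j [-0.36  0.53 -0.39  0.   -0.66 -0.96] F [-0.1 -0.8 -1.6] T [ 0.05 -0.01 -0.  ] w 32.9
t 13.28 pos [ 450.3 -342.7   16.2] yaw 104.3 tilt [ 0.02 -0.01] j [-0.36  0.53 -0.39  0.   -0.66 -0.96] F [ 0.2 -0.6 -0.5] T [ 0.05 -0.05 -0.03] w 33.1
```

>>> play_rows(motion=[20,0,0,-0.2,0,0,0,20,0,0,-0.4,0,0,0,20,0,0,-0.5,0,0,0,20,0,0,-0.6,0,0,0,20,0,0,-0.6,0,0,0])

```text
clock: 13.95
position: [450.1, -342.5, 9.9]
ee_rot: [-0.125, 0.992, 0.0, -0.0]
contact_force: [0.1, -0.4, -0.1]
gripper_width: 33.3
```

>>> play_rows(motion=[20,0,0,-0.05,0,0,0,20,0,0,-0.1,0,0,0,20,0,0,-0.1,0,0,0])

```text
clock: 14.32
position: [450.1, -342.5, 9.0]
ee_rot: [-0.125, 0.992, 0.0, -0.0]
contact_force: [0.3, 0.9, 0.1]
gripper_width: 32.8
```

>>> play_rows(motion=[20,0,0,-0.05,0,0,0,20,0,0,-0.1,0,0,0,20,0,0,-0.1,0,0,0])

```text
clock: 14.7
position: [450.1, -342.5, 8.0]
ee_rot: [-0.125, 0.992, 0.0, -0.0]
contact_force: [-0.1, 0.1, -0.9]
gripper_width: 32.9
```

>>> play_rows(motion=[20,0,0,-0.05,0,0,0,20,0,0,-0.1,0,0,0,20,0,0,-0.1,0,0,0])

```text
clock: 15.08
position: [450.1, -342.5, 7.8]
ee_rot: [-0.125, 0.992, -0.0, 0.0]
contact_force: [-0.3, 1.0, 5.0]
gripper_width: 32.8
```

Run:
```python
from h import *
st(); p,d=arm.get_image("side"); st()
cv2.imwrite("pics/v9.png",cv2.resize(p[130:200,320:400,::-1],None,fx=8,fy=8,interpolation=cv2.INTER_CUBIC))
```

```text
t 15.07 pos [ 450.1 -342.5    7.8] yaw 104.3 tilt [ 0.   -0.01] j [-0.36  0.54 -0.39  0.   -0.64 -0.96] F [-0.3  1.   5. ] T [0.43 0.42 0.  ] w 32.8
t 15.12 pos [ 450.2 -342.6    7.8] yaw 104.3 tilt [ 0.01 -0.01] j [-0.36  0.54 -0.39  0.   -0.64 -0.96] F [-1.5  1.2  5.5] T [0.46 0.38 0.01] w 32.6
```

View pics/v9.png

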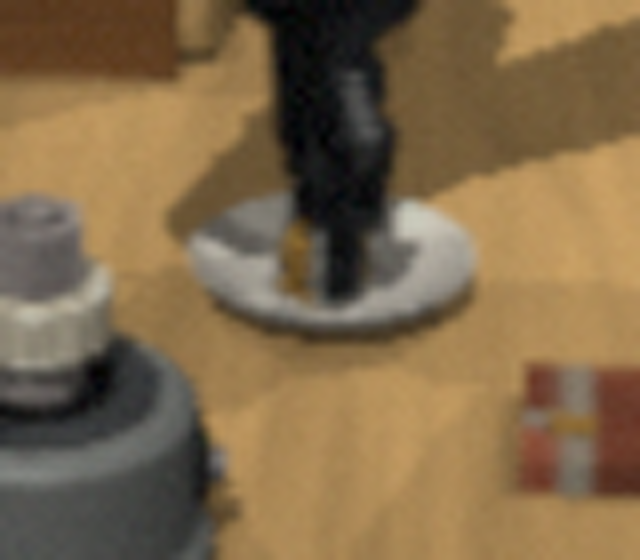

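Contact with the dish floor at about 5 N, at the height expected for a nut resting on it. Releasing gently.

>>> play_rows(motion=[40,0,0,0,0,0,0,44,0,0,0,0,0,0,50,0,0,0,0,0,0,54,0,0,0,0,0,0,54,0,0,0,0,0,0])

```text
clock: 15.75
position: [450.2, -342.5, 7.1]
ee_rot: [-0.125, 0.992, 0.0, 0.0]
contact_force: [-0.8, 2.5, 4.2]
gripper_width: 46.1
```

>>> play_rows(motion=[54,0,0,1,0,0,0,54,0,0,2.5,0,0,0,54,0,0,5,0,0,0,54,0,0,9,0,0,0,54,0,0,14,0,0,0])

```text
clock: 16.38
position: [449.6, -342.4, 148.5]
ee_rot: [-0.125, 0.992, 0.0, -0.0]
contact_force: [1.1, -0.1, -0.8]
gripper_width: 45.9
```

>>> play_rows(motion=[70,1,5,3,0,0,0,80,2,10,6,0,0,0,90,3,15,7,0,0,0,100,4,20,7,0,0,0,100,5,25,7,0,0,0])

```text
clock: 17.0
position: [500.4, -91.0, 218.6]
ee_rot: [-0.125, 0.992, -0.0, 0.001]
contact_force: [1.3, -0.6, 0.7]
gripper_width: 85.3
```

Run:
```python
from h import *
np.set_printoptions(precision=1,suppress=True)
st(); a=arm.get_image("side")[0]; 
b=arm.get_image("top")[0]
cv2.imwrite("pics/v10.png",cv2.resize(np.hstack([a[110:210,310:410,::-1],b[210:310,400:500,::-1]]),None,fx=4,fy=4,interpolation=cv2.INTER_CUBIC))
for th in("wheel_mid","wheel","lh_motor","lh_nut"):
    r={n:arm.place_of(th,n) for n in("side","top")}
    print(th,[[ (np.array(x['uv']),round(x['confidence'],2)) for x in r[n][:2]] for n in r])
    if r['side'] and r['top']: print('   ',*tri(r['side'][0]['uv'],r['top'][0]['uv']))
```

```text
t 17.0 pos [500.4 -91.  218.6] yaw 104.3 tilt [0.2 0. ] j [ 0.1  0.2 -0.3  0.  -1.1 -1.5] F [ 1.3 -0.6  0.7] T [ 0.  -0.1 -0. ] w 85.3
wheel_mid [[(array([313.1, 217.3]), 0.83), (array([316.5, 222.4]), 0.55)], []]
wheel [[(array([315.2, 221.9]), 0.8), (array([362.6, 167.3]), 0.52)], [(array([449.7, 260.9]), 0.58)]]
    [ 546.7 -466.5 -338.6] 20.238321058512845 27.065189853182893
lh_motor [[(array([314.5, 254.3]), 0.84)], [(array([327.4, 139.9]), 0.39)]]
    [ 706.   -41.8 -126.1] 41.10193843238343 30.30815901460647
lh_nut [[(array([359.6, 162.5]), 0.67), (array([315.1, 222.4]), 0.42)], [(array([449.2, 261.4]), 0.52)]]
    [ 450.3 -341.6   18.1] 0.5703211819470492 0.733764662302407
```

View pics/v10.png

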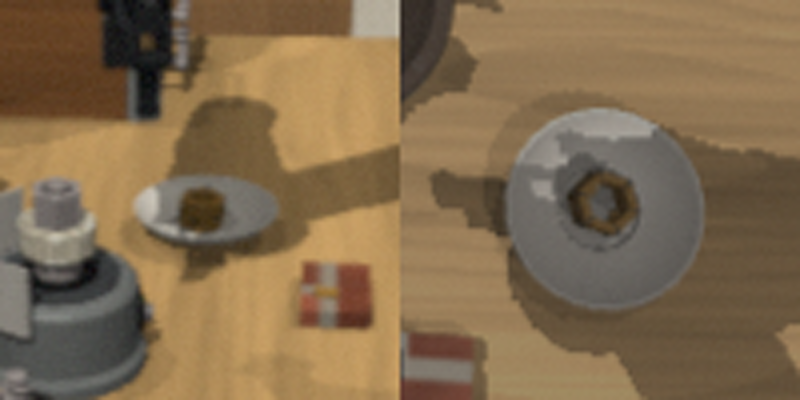

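The nut stands flat in the dish, at about top view (450,260). Now the wheel.

>>> play_rows(motion=[100,1.2,4.6,0,0,0,3,100,2.4,9.2,0,0,0,6,100,3.6,13.8,0,0,0,9,100,4.8,18.2,0,0,0,10,100,5.7,21.8,-1,0,0,10])

```text
clock: 18.12
position: [558.2, 126.6, 207.6]
ee_rot: [-0.211, 0.978, 0.0, 0.001]
contact_force: [0.1, -0.6, -0.5]
gripper_width: 85.4
```

>>> play_rows(motion=[100,0,0,-1,0,0,0,100,0,0,-3,0,0,0,100,0,0,-4,0,0,0,100,0,0,-4,0,0,0])

```text
clock: 18.62
position: [556.7, 124.3, 166.3]
ee_rot: [-0.21, 0.978, -0.0, -0.001]
contact_force: [0.4, -0.5, 0.7]
gripper_width: 85.3
```

Run:
```python
from h import *
st(); a=arm.get_image("side")[0]; st()
b=arm.get_image("top")[0];st()
cv2.imwrite("pics/v11.png",cv2.resize(np.hstack([a[150:250,265:365,::-1],b[160:260,210:310,::-1]]),None,fx=4,fy=4,interpolation=cv2.INTER_CUBIC))
```

```text
t 18.62 pos [556.7 124.3 166.3] yaw 114.3 tilt [-0.1  -0.06] j [ 0.5   0.35 -0.22  0.   -1.   -1.65] F [ 0.4 -0.5  0.7] T [ 0.03 -0.03  0.03] w 85.3
t 18.68 pos [557.3 124.7 167.1] yaw 114.3 tilt [-0.   -0.02] j [ 0.5   0.35 -0.22  0.   -1.   -1.65] F [ 0.4 -0.1 -0.9] T [ 0.06 -0.03  0.01] w 85.7
t 18.73 pos [557.6 125.  167.7] yaw 114.3 tilt [0.06 0.01] j [ 0.5   0.35 -0.22  0.   -1.   -1.65] F [-0.4  0.5 -0. ] T [ 0.01 -0.   -0.03] w 85.1
```

View pics/v11.png

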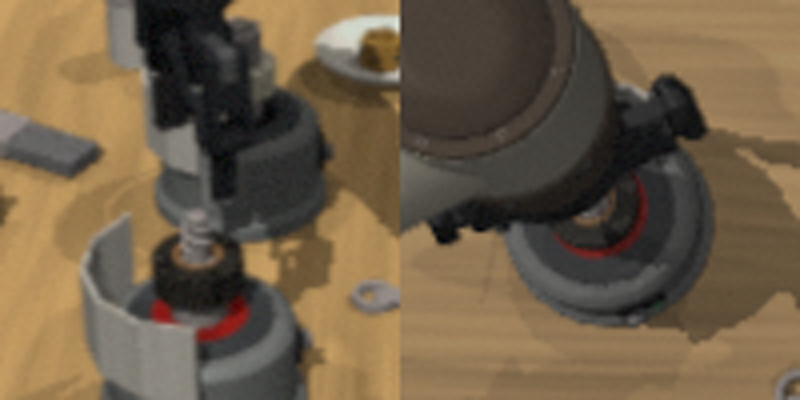

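>>> play_rows(motion=[100,0,0.2,-2,0,0,0,100,0,0.2,-4,0,0,0,100,0,0.2,-5,0,0,0,100,0,0.2,-5.5,0,0,0,100,0,0.2,-5.5,0,0,0])

```text
clock: 19.35
position: [557.4, 127.5, 112.3]
ee_rot: [-0.211, 0.978, -0.0, 0.0]
contact_force: [0.2, -0.1, 0.3]
gripper_width: 85.3
```

Run:
```python
from h import *
a=arm.get_image("side")[0]; arm.get_image("side");st()
```

```text
t 19.45 pos [557.6 127.6 112.7] yaw 114.3 tilt [0.08 0.03] j [ 0.51  0.41 -0.28  0.   -0.88 -1.65] F [-0.4 -0.4  1.4] T [-0.04  0.03 -0.02] w 85.2
```

>>> play_rows(motion=[100,0,0,-0.8,0,0,0,100,0,0,-1.5,0,0,0,85,0,0,-1.7,0,0,0,76,0,0,-1.7,0,0,0,74,0,0,-1.7,0,0,0])

```text
clock: 20.08
position: [557.3, 127.5, 95.2]
ee_rot: [-0.211, 0.978, 0.0, 0.0]
contact_force: [-0.7, 0.3, 1.0]
gripper_width: 63.1
```

Run:
```python
from h import *
a=arm.get_image("side")[0]; b=arm.get_image("top")[0];st()
cv2.imwrite("pics/v12.png",cv2.resize(np.hstack([a[150:250,265:365,::-1],b[160:260,210:310,::-1]]),None,fx=4,fy=4,interpolation=cv2.INTER_CUBIC))
```

```text
t 20.18 pos [557.3 127.5  95.3] yaw 114.3 tilt [0.03 0.01] j [ 0.51  0.43 -0.3   0.   -0.84 -1.65] F [ 0.7 -0.3  1.2] T [0.01 0.02 0.01] w 62.8
```

View pics/v12.png

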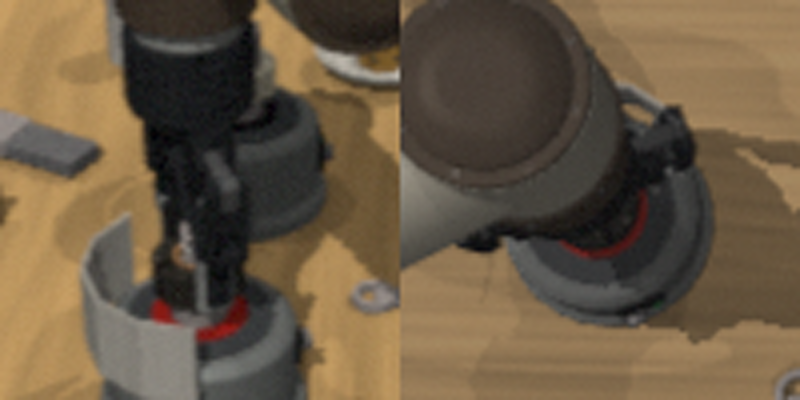

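>>> play_rows(motion=[68,0,0,0,0,0,0,64,0,0,0,0,0,0,58,0,0,0,0,0,0,50,0,0,0,0,0,0])

```text
clock: 20.68
position: [557.5, 127.5, 95.9]
ee_rot: [-0.211, 0.978, -0.0, 0.001]
contact_force: [-2.4, 0.0, 6.8]
gripper_width: 55.6
```

>>> play_rows(motion=[50,0,0,0.1,0,0,0,50,0,0,0.3,0,0,0,50,0,0,0.7,0,0,0,50,0,0,1,0,0,0])

```text
clock: 21.18
position: [557.1, 127.5, 105.1]
ee_rot: [-0.211, 0.978, 0.0, -0.0]
contact_force: [0.1, -0.1, -0.5]
gripper_width: 55.9
```

Run:
```python
from h import *
a=arm.get_image("side")[0]; b=arm.get_image("top")[0];st()
cv2.imwrite("pics/v13.png",cv2.resize(np.hstack([a[150:250,265:365,::-1],b[160:260,210:310,::-1]]),None,fx=4,fy=4,interpolation=cv2.INTER_CUBIC))
```

```text
t 21.27 pos [557.4 127.6 105.4] yaw 114.3 tilt [0.04 0.02] j [ 0.51  0.42 -0.29  0.   -0.86 -1.65] F [ 0.   0.3 -1.2] T [-0.04  0.   -0.01] w 55.9
```

View pics/v13.png

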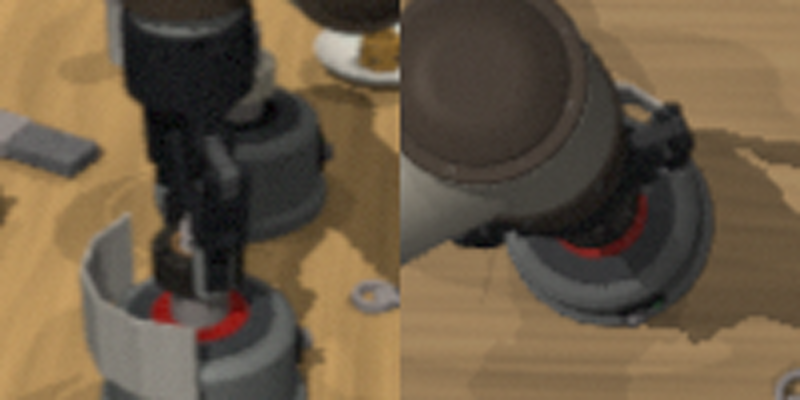

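>>> play_rows(motion=[50,0,0,1,0,0,0,50,0,0,2.5,0,0,0,50,0,0,4.5,0,0,0,50,0,0,6.5,0,0,0,50,0,0,8,0,0,0])

```text
clock: 21.9
position: [557.6, 127.7, 187.1]
ee_rot: [-0.211, 0.978, 0.0, 0.001]
contact_force: [0.2, -0.0, -0.0]
gripper_width: 55.7
```

>>> play_rows(motion=[50,-0.4,3,0.5,0,0,-2,50,-1.1,8,0.5,0,0,-4,50,-1.8,13,0.5,0,0,-6,50,-2.5,18,0,0,0,-8,50,-3.3,23.6,0,0,0,-9])

```text
clock: 22.52
position: [523.6, 364.6, 185.3]
ee_rot: [-0.133, 0.991, -0.0, -0.0]
contact_force: [0.8, -0.4, -0.2]
gripper_width: 55.9
```

Run:
```python
from h import *
arm.get_image("side");a=arm.get_image("side")[0]; b=arm.get_image("top")[0];st()
cv2.imwrite("pics/v14.png",cv2.resize(np.hstack([a[200:360,250:410,::-1],b[150:310,100:260,::-1]]),None,fx=2.5,fy=2.5,interpolation=cv2.INTER_CUBIC))
```

```text
t 22.68 pos [523.4 365.9 184.9] yaw 105.5 tilt [-0.01  0.  ] j [ 0.86  0.44 -0.02 -0.   -1.11 -2.16] F [ 0.5  0.7 -1.2] T [-0.07  0.04  0.01] w 56.1
```

View pics/v14.png

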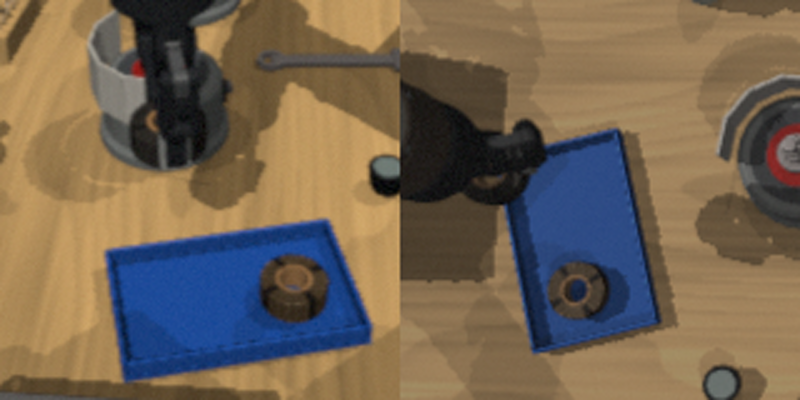

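>>> play_rows(motion=[50,0.1,0,-3.5,0,0,0,50,0.1,-0.1,-7.5,0,0,0,50,0.1,-0.1,-11,0,0,0,50,0.1,-0.1,-13.5,0,0,0,50,0.1,-0.1,-14.5,0,0,0])

```text
clock: 23.3
position: [524.8, 360.7, 38.8]
ee_rot: [-0.133, 0.991, -0.001, -0.001]
contact_force: [-0.7, -1.0, 0.2]
gripper_width: 56.0
```

Run:
```python
from h import *
arm.get_image("side");a=arm.get_image("side")[0]; b=arm.get_image("top")[0];st()
cv2.imwrite("pics/v15.png",cv2.resize(np.hstack([a[220:360,270:410,::-1],b[170:310,120:260,::-1]]),None,fx=2.8,fy=2.8,interpolation=cv2.INTER_CUBIC))
```

```text
t 23.45 pos [525.6 362.2  40.6] yaw 105.3 tilt [0.03 0.01] j [ 0.86  0.59 -0.18  0.   -0.81 -2.16] F [ 0.3  0.4 -0.5] T [ 0.06 -0.   -0.03] w 55.7
```

View pics/v15.png

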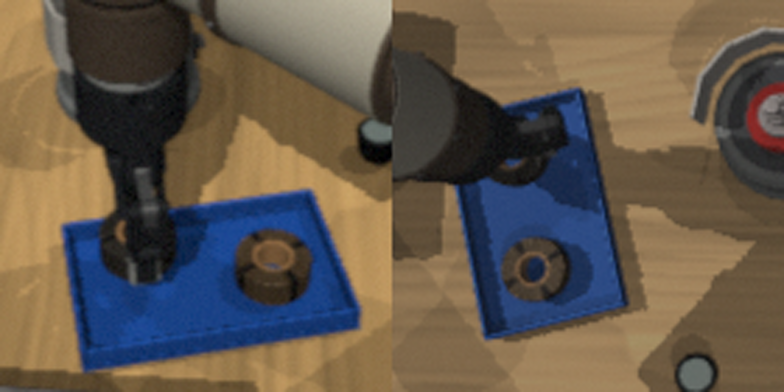

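>>> play_rows(motion=[50,0,0,-0.8,0,0,0,50,0,0,-1.6,0,0,0,50,0,0,-2.2,0,0,0,50,0,0,-2.6,0,0,0,50,0,0,-2.8,0,0,0])

```text
clock: 24.08
position: [525.1, 362.4, 11.6]
ee_rot: [-0.133, 0.991, -0.0, -0.0]
contact_force: [0.2, 0.1, -0.4]
gripper_width: 55.8
```

>>> play_rows(motion=[50,0,0,-0.1,0,0,0,50,0,0,-0.2,0,0,0,50,0,0,-0.3,0,0,0,50,0,0,-0.4,0,0,0,50,0,0,-0.4,0,0,0])

```text
clock: 24.7
position: [525.1, 362.4, 7.9]
ee_rot: [-0.133, 0.991, -0.0, -0.0]
contact_force: [-0.1, 0.6, -0.8]
gripper_width: 55.9
```

>>> play_rows(motion=[50,0,0,-0.05,0,0,0,50,0,0,-0.1,0,0,0,50,0,0,-0.1,0,0,0])

```text
clock: 25.08
position: [525.1, 362.4, 7.0]
ee_rot: [-0.133, 0.991, -0.0, -0.0]
contact_force: [0.5, 0.1, -1.5]
gripper_width: 55.7
```

>>> play_rows(motion=[50,0,0,-0.05,0,0,0,50,0,0,-0.1,0,0,0,50,0,0,-0.1,0,0,0])

```text
clock: 25.45
position: [525.1, 362.4, 6.0]
ee_rot: [-0.133, 0.991, -0.0, -0.0]
contact_force: [0.9, 0.5, -0.9]
gripper_width: 55.9
```

>>> play_rows(motion=[50,0,0,-0.03,0,0,0,50,0,0,-0.05,0,0,0,50,0,0,-0.05,0,0,0])

```text
clock: 25.82
position: [525.1, 362.4, 5.5]
ee_rot: [-0.133, 0.991, -0.0, -0.0]
contact_force: [0.1, -0.3, -0.4]
gripper_width: 55.8
```

>>> play_rows(motion=[50,0,0,-0.03,0,0,0,50,0,0,-0.06,0,0,0,50,0,0,-0.06,0,0,0])

```text
clock: 26.2
position: [525.1, 362.5, 5.0]
ee_rot: [-0.133, 0.991, 0.0, 0.0]
contact_force: [-0.7, 0.8, 0.3]
gripper_width: 55.1
```

Run:
```python
from h import *
a=arm.get_image("side")[0]; b=arm.get_image("top")[0];st()
cv2.imwrite("pics/v16.png",cv2.resize(np.hstack([a[280:360,280:360,::-1],b[180:260,140:220,::-1]]),None,fx=5,fy=5,interpolation=cv2.INTER_CUBIC))
```

```text
t 26.3 pos [525.1 362.5   5. ] yaw 105.3 tilt [0. 0.] j [ 0.86  0.63 -0.2   0.   -0.74 -2.16] F [ 0.2 -0.1  0.1] T [-0.03  0.08  0.  ] w 55.6
```

View pics/v16.png

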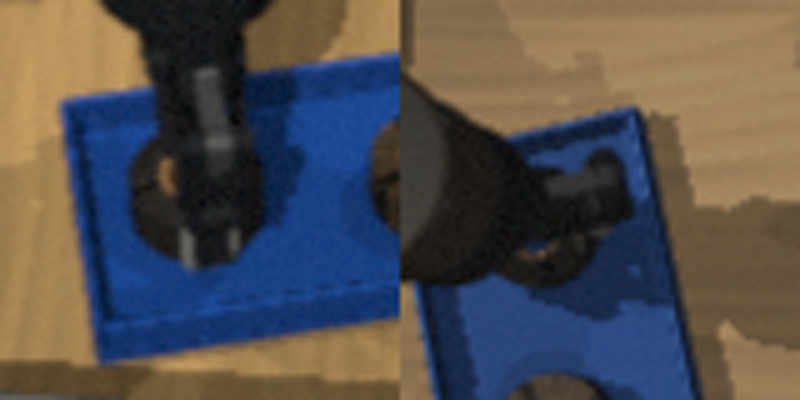

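>>> play_rows(motion=[50,0,0,-0.03,0,0,0,50,0,0,-0.06,0,0,0,50,0,0,-0.06,0,0,0])

```text
clock: 26.68
position: [525.2, 362.5, 5.0]
ee_rot: [-0.133, 0.991, -0.0, 0.0]
contact_force: [-2.1, -0.8, 5.5]
gripper_width: 56.0
```

Run:
```python
from h import *
st()
```

```text
t 26.68 pos [525.2 362.5   5. ] yaw 105.3 tilt [0.01 0.  ] j [ 0.86  0.63 -0.2   0.   -0.73 -2.16] F [-2.1 -0.8  5.5] T [-0.31  0.6  -0.02] w 56.0
```

Touching the tray floor at 5.5 N. Releasing.

>>> play_rows(motion=[66,0,0,0,0,0,0,70,0,0,0,0,0,0,76,0,0,0,0,0,0,78,0,0,0,0,0,0,78,0,0,0,0,0,0])

```text
clock: 27.3
position: [525.1, 362.4, 4.1]
ee_rot: [-0.133, 0.991, -0.0, -0.0]
contact_force: [1.1, -0.2, 0.6]
gripper_width: 66.8
```

>>> play_rows(motion=[78,0,0,1,0,0,0,78,0,0,2.5,0,0,0,78,0,0,5,0,0,0,78,0,0,9,0,0,0,78,0,0,14,0,0,0])

```text
clock: 27.92
position: [524.8, 362.1, 146.1]
ee_rot: [-0.133, 0.991, -0.0, -0.0]
contact_force: [-0.3, -0.5, 0.2]
gripper_width: 66.7
```

>>> play_rows(motion=[78,-1,-5,4,0,0,0,78,-2,-10,8,0,0,0,78,-3,-15,8,0,0,0,78,-4,-20,8,0,0,0,78,-5,-25,8,0,0,0])

```text
clock: 28.55
position: [474.6, 110.9, 226.0]
ee_rot: [-0.134, 0.991, 0.001, 0.001]
contact_force: [1.4, -0.7, 0.1]
gripper_width: 66.4
```

>>> play_rows(motion=[78,-1,-5,0,0,0,0,78,-2,-10,0,0,0,0,78,-2,-10,0,0,0,0,78,-2,-10,0,0,0,0])

```text
clock: 29.05
position: [455.4, 12.4, 225.4]
ee_rot: [-0.133, 0.991, 0.0, 0.001]
contact_force: [0.7, 0.1, -0.0]
gripper_width: 66.9
```

Run:
```python
from h import *
np.set_printoptions(precision=1,suppress=True)
st()
for n in("side","top"):
    p,d=arm.get_image(n); cv2.imwrite(f"pics/{n}9.png",p[:,:,::-1]); X=cloud(n,d,np.ones(d.shape,bool))
    for nm,c in(("wheel",(525,362.5)),("old",(428,341)),("nut",(450,-342.5))):
        Y=X[np.hypot(X[:,0]-c[0],X[:,1]-c[1])<34]; T=Y[Y[:,2]>21]; r=cv2.minEnclosingCircle(T[:,:2].astype(np.float32)); print(n,nm,len(T),np.array(r[0]),r[1],np.percentile(T[:,2],[10,50,90]))
```

```text
t 29.05 pos [455.4  12.4 225.4] yaw 105.3 tilt [0.1 0.1] j [ 0.4  0.1 -0.4  0.  -1.1 -1.7] F [ 0.7  0.1 -0. ] T [0. 0. 0.] w 66.9
side wheel 418 [526.3 362.5] 29.641277313232422 [23.9 26.1 27.7]
side old 412 [427.7 346.6] 28.98609161376953 [23.8 26.1 27.7]
side nut 71 [ 451.8 -339.5] 21.03009033203125 [23.3 29.2 34.4]
top wheel 334 [525.9 360.3] 28.80536651611328 [22.8 25.4 28.3]
top old 122 [436.  348.4] 25.27103614807129 [22.8 25.  28. ]
top nut 124 [ 452.4 -343.6] 19.31808853149414 [24.1 30.2 33. ]
```

View pics/side9.png

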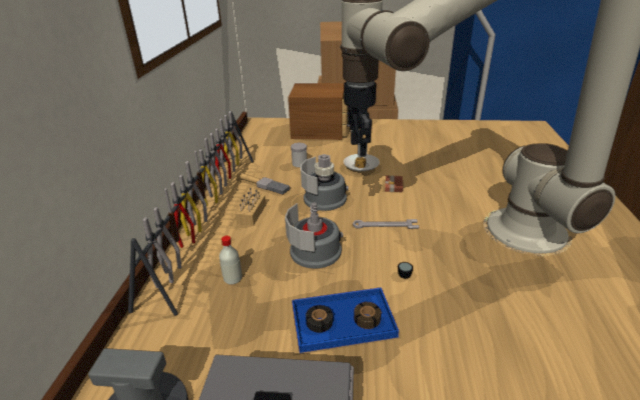

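View pics/top9.png

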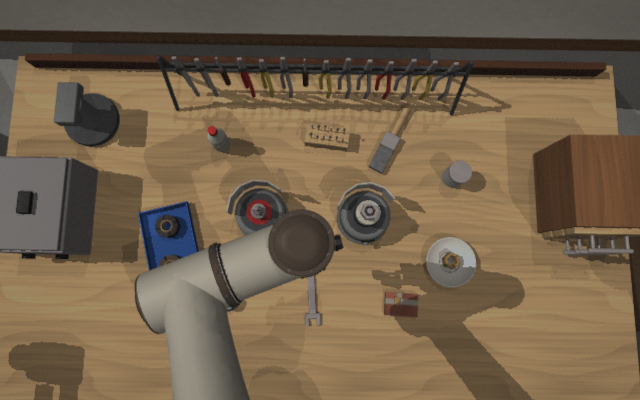

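The side view shows the worn wheel flat in the tray at (319,319), beside the old wheel at (368,315). The nut sits in the dish at (360,163), and the lh spindle is bare. The steel nut and the other items look unmoved, and the arm is clear.

```bash
python3 -c "
from bench import arm
print(arm.job_done())"
```

```text
the job is handed in; nothing more can be done
None
```

I turned the brass left-hand nut about 170° clockwise, lifted it off and set it down in the white dish. Then I lifted the worn felt wheel off the spindle and laid it flat in the free half of the blue tray. I handed the job in at about 29 s, with the arm clear of everything.

**Placing:** both parts were lowered until they pressed on the floor below at about 5 N before I let go. No force reading reached 10 N.

**Last checks:**
- **Wheel:** both cameras put its top at about 26 mm, level with the old wheel next to it, at about (526, 361).
- **Nut:** it stands upright in the dish at about (452, −342), with its top at about 31–33 mm.
- **Everything else:** the steel nut and the other items look unmoved in the pictures. I compared these by eye only, and in the last top view the arm partly covered the old wheel and the spanner and hid the loupe. All three looked in place in the last side view.

**Disagreements:**
- The two cameras differed by 2–4 mm in y, so I used values between them.
- Some network detections were wrong, for example naming the nut as the dish. I dropped those and relied on the shape fits and depth readings instead.

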